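Set the bark-strip sizer to its middle width

TASK

Set the strip sizer to its middle width: with closed fingers, push the orange plate at its front end straight in until the slide has clicked past the second of its three notches but not yet the third, then let go, so that the spring brings the slide back against the stop pin and it stays latched at the middle notch (pointers at the green marks). Do it with the fingertips on the front of the plate only: grip nothing, do not reach behind the plate, keep off the red knob of the stop pin, and leave the bottles, the wire reel and the awl where they are.

Things in the scene. Friction and masses are not known exactly. Their poses are not given: they have to be found in the camera images.
- sizer: Bench tool for trimming bark strips, stuck fast: wooden board 290 x 120 mm, top 20 mm above the table, from 135 mm before to 155 mm behind the origin; aluminium bed (top 26 mm), green bridge 61 mm high, green jaws with blades 75 mm high, sprung slide. Origin at table height on the slide's centre line. x = the way the slide is pushed (orange plate toward jaws), z up. Tallest: the red pin knob.
- sizer_slide (a joint): Travel of the slide along the sizer's x, m: 0 closed, notches at 0.015 (narrow, yellow marks), 0.030 (middle, green), 0.045 (wide, red), end stop 0.054. Starts closed or in the narrow notch. The spring pushes back with 6 N at 0 rising to 13 N at 0.054; friction and pin add 1 to 4 N. Orange pointers beside the moving jaw show the value. Let go between 0.033 and 0.041 to latch at 0.030.
- pad_face (a point): Centre of the front face (which looks to the sizer's -x) of the orange plastic push plate; moves with the slide. x axis = push direction, into the plate. The face is 92 mm wide and 48 mm high, from 32 to 80 mm above the table; the centre is 56 mm above the table and 116 mm before the sizer's origin when the slide is at 0.
- push_pad: The orange push plate itself, 8 mm thick, 92 x 48 mm, fixed on the slide's front end. Its body origin coincides with the sizer's origin when the slide is at 0 and moves with the slide.
- push_back: Steel backing plate 4 mm thick, 84 x 42 mm, behind the orange plate (on the side toward the jaws); not to be touched. Body origin as for the push plate.
- stop_pin (a joint): Spring-driven stop pin on the slide's toothed bar, m, positive down: about 0 on top of a tooth, 0.005 fully down in a notch or before the first tooth. A ratchet: pushed in, the slide clicks from notch to notch; let go, it runs back to the last notch passed and is held. Short of 0.030 it falls back to 0.015 or 0; at 0.045 it has run over to the wide notch and cannot come back.
- pin_knob: Red knob, 18 mm across, 12 mm high, on the stop pin above the green bridge, 10 mm before the sizer's origin; its top is 80 to 85 mm above the table. It goes up and down by itself; not to be touched. Body origin 38 to 43 mm above the table at the lower end of the pin.
- spray_bottle: Loose clear spray bottle with blue collar and white head, 66 mm across, 152 mm high, standing; origin at the centre of its underside. Bystander.
- glue_bottle: Loose yellow glue bottle with white cap, 44 mm across, 113 mm high, standing; origin at the centre of its underside. Bystander.
- wire_reel: Loose green and white reel of wire, 72 mm across, 22 mm high, lying flat; origin at the centre of its underside. Bystander.
- awl: Loose awl with light wooden handle, about 140 mm long, lying on the table along its x axis; origin at its middle on the table. Bystander.

How it is judged (in metres and radians):
On the way:
1. the fingers push the orange plate until the slide is past the middle notch (value of joint sizer_slide above 0.0305 m and contact force between the fingers and push_pad above 2 N), for 0.05 s.
At the end, for the whole second after the job is handed in: The slide is let go and at rest, held by the stop pin at the middle notch (28.5 to 31.2 mm), the pin down in the notch (at least 4 of its 5 mm), and the bystanders within 15 mm of where they stood (value of joint sizer_slide between 0.0285 and 0.0312 m and value of joint stop_pin above 0.004 m and velocity of joint sizer_slide between -0.004 and 0.004 m/s and distance of each of spray_bottle, glue_bottle, wire_reel, awl from where it was at the start of the episode below 0.015 m); the robot touches nothing.
It fails at once if the slide is run over to the wide notch (45 mm) (value of joint sizer_slide above 0.045 m).
It fails at once if the plate is gripped or hooked: the steel plate behind it is touched (contact force between the fingers and push_back above 1 N).
It fails at once if the stop pin's knob is touched (contact force between any of the fingers, the arm and pin_knob above 0.5 N).
It fails at once if a bottle, the reel or the awl is moved, lifted or knocked over (more than 15 mm) (distance of any of spray_bottle, glue_bottle, wire_reel, awl from where it was at the start of the episode above 0.015 m).
It also fails if it takes over 32 s, if anything falls off the work surface, if the arm or the gripper's body presses on something with over 40 N, if the wrist force passes 120 N, or if a joint passes its speed limit or range.

ROBOT

A 6-joint arm with a two-finger parallel gripper is mounted at the origin on the work surface. World frame = base frame: x ahead of the robot, y to its left, z up, the work surface at z = 0. Lengths are in m, angles in degrees, forces in N, time in s.
With the tool pointing down it reaches from about 0.325 to 0.875 m from the base axis. Payload 4.4 kg.
Tool frame: the origin (TCP) lies between the finger pads; the fingertips stand 11 mm ahead of it and the grasp point (between the pads) lies 8 mm behind it (env.tip_reach is the z of the fingertips in the tool frame, in m); z points along the fingers, x is the direction in which the jaws open and shut, and the axes are right-handed (so a half turn about z gives the same grasp; the last joint's range is limited). The gripper opens to 85 mm and grips with 20 to 120 N. Pads are 22 mm wide; open, the fingers measure 114 mm over their backs; the gripper's body (76 mm by 85 mm) begins 54 mm behind the grasp point. The pads swing forward as they close: fully open they stand 13 mm farther back than shut.
Start: joints at [-77.034, 11.837, 88.321, -0, 79.842, -8.623], TCP at [0.212, -0.535, 0.242] pointing down, gripper open.
Joint ranges: [-156.59, 156.59], [-49.26, 127.26], [12.9, 141.05], [-63.56, 243.56], [4.71, 150.69], [-161.64, 161.64]. Speed limits (degrees/s): [159.86, 159.86, 180, 180, 180, 180].

INTERFACE

Orientations are given as [roll, pitch, yaw] about the fixed x, y, z axes, in that order (R = Rz(yaw) Ry(pitch) Rx(roll)).
In Python, from bench import env gives the robot as it stands.
- The arm moves only by the tool drive_tool, never from a script. Its argument "moves" is a list of rows, each an object with "offset": the shift along the tool's x, y, z in mm, a list of three; "turn": the turn, a rotation vector about the tool's x, y, z in degrees, a list of three. A call has 1 to 12 rows; each row shifts and turns the commanded pose from where the row before left it, along the tool's axes as they then stand; what a row does not reach is not made up. A row lasts 1/12 s, in which the tool goes at most 41.7 mm and 7.16 degrees, less where a joint would pass 70% of its speed; a pose out of reach is approached as far as the arm can. A call is refused whole if a number of a shift passes 41.7 or a number of a turn 7.16, either way. A call with a gripper value outside its range is refused whole. "fingers" is the closure in counts, from 0 (fully open) to 255 (shut), set as the call begins (left out, the last holds). The fingers move at their own pace and stop on an object; the grip force is fixed at half the most. Time passes only in rows, so rows that do not move let the fingers close. It gives the time, the measured TCP pose, the force and the opening at its end, in the units of the state.
- env.get_obs(): the state, without advancing time (a new reading comes with each control period).
- env.grab_frame(name): name is "scene" or "top"; returns a dict with "frame" (384x512x3 uint8, red, green, blue), "fov_y" (degrees; the focal length in pixels is half the picture's height over the tangent of half this angle, whatever the lens; pixels are square), "cx", "cy" (the principal point, pixels), "dist_coeffs" ([k1, k2, p1, p2, k3] as OpenCV has them; the pictures are not rectified), "camera_from_world" (4x4, takes a point from world to camera coordinates). Camera axes: x right, y up, looking along -z (the intrinsics and any distortion apply to the point x, -y, -z); pixel columns grow to the right and rows downward; lengths in m; the calibration is good to about 2 mm. A picture is of the moment at which its call begins. There is no depth.
- env.job_done(): hands the job in, once; it reports no verdict.
The state is a dict: "time_s": time; "q": joint angles; "joint_vel": joint speeds; "joint_torque": joint torques, N m; "tool_pos": TCP position; "eef_rot": TCP orientation; "force": force on the tool from outside, world axes, zero at the start; "moment": the same for the moment, N m; "grip_width": finger opening in m.
Only numpy, scipy, OpenCV 4.12 (cv2) and the standard library are available. Lean on these libraries where they do the work, as an engineer would, in place of code of your own. Each camera call takes 0.05 s, during which the arm holds its last target. There are 200 camera calls.

## Working session

There is one attempt and no reset: what is moved stays moved. The work goes in short steps, Python scripts to look and compute and a tool call to move; the robot and the scene stay as the last step left them, time stands still between calls to the robot, and variables do not carry over. Pictures are saved under pics/ and viewed, about 8 in all and at most 12, crops included, and the job is handed in when it is done.

Besides the shell and the picture viewer there is one more tool, called after ">>>" by a JSON object that holds its "api" and its "payload", one argument or row to a line. drive_tool: Moves the arm, as the interface text tells. Its arguments: {"type":"object","properties":{"moves":{"type":"array","items":{"type":"object","properties":{"offset":{"type":"array","items":{"type":"number"}},"turn":{"type":"array","items":{"type":"number"}}}}},"fingers":{"type":"number"}},"required":["moves"]}

```bash
mkdir -p pics
python3 - <<'E'
from bench import env
import cv2,numpy as np
o=env.get_obs();print({k:np.round(v,3) for k,v in o.items()},env.tip_reach)
for n in("scene","top"):
    f=env.grab_frame(n);cv2.imwrite(f"pics/{n}0.png",f["frame"][:,:,::-1])
    print(n,f["fov_y"],f["cx"],f["cy"],f["dist_coeffs"],np.round(f["camera_from_world"],4).tolist())
E
```

```text
{'time_s': np.float64(0.0), 'q': array([-7.7034e+01,  1.1885e+01,  8.8406e+01, -2.0000e-03,  7.9843e+01,
       -8.6220e+00]), 'joint_vel': array([ 0.038,  0.031, -0.032, -0.069,  0.112,  0.007]), 'joint_torque': array([ 2.0000e-03, -3.8303e+01, -2.9160e+01, -0.0000e+00,  1.0000e-02,
        0.0000e+00]), 'tool_pos': array([ 0.211, -0.534,  0.241]), 'eef_rot': array([-1.79982e+02,  1.32000e-01, -6.84120e+01]), 'force': array([-0.205, -0.323,  0.172]), 'moment': array([-0.007, -0.015,  0.014]), 'grip_width': np.float64(0.085)} 0.011
scene 48.10200146458632 254.80996137269847 188.05781896366915 [-0.0217981  0.         0.         0.         0.       ] [[-0.5862, 0.81, 0.0185, 0.3412], [-0.4589, -0.3507, 0.8164, 0.2273], [0.6677, 0.47, 0.5773, -1.2058], [0.0, 0.0, 0.0, 1.0]]
top 50.0938922454925 255.10860094322626 189.7544593561299 [0.00155199 0.         0.         0.         0.        ] [[0.0224, -0.9997, -0.0051, 0.0228], [0.9857, 0.0213, 0.1672, -0.6325], [-0.1671, -0.0088, 0.9859, -0.7694], [0.0, 0.0, 0.0, 1.0]]
```

View pics/scene0.png

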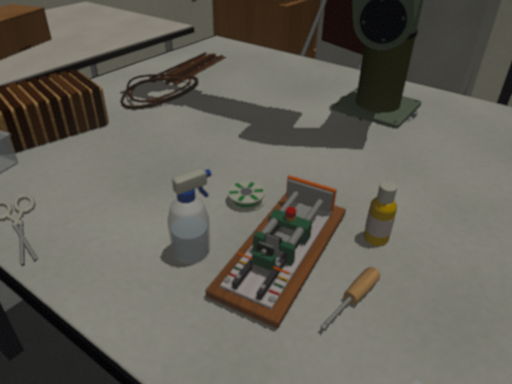

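View pics/top0.png

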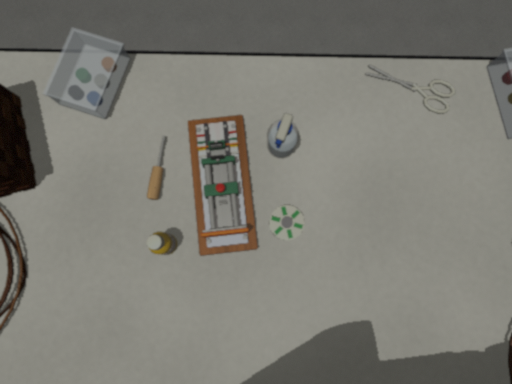

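The sizer sits mid-table with its orange plate toward the robot: in the top view the board spans about (190–257, 115–254), the plate is at about (226, 231) and the knob at (221, 188). The bottle and reel are on the right of it, and the glue and awl on the left. Next I'll measure the board pose and the plate edge.

```bash
cat > h.py <<'E'
from bench import env
import cv2,numpy as np
def cam(n):
    f=env.grab_frame(n);F=192/np.tan(np.radians(f["fov_y"]/2))
    return f,np.array([[F,0,f["cx"]],[0,F,f["cy"]],[0,0,1]]),np.array(f["dist_coeffs"]),np.array(f["camera_from_world"])
def cast(c,uv,z):
    f,K,D,T=c
    p=cv2.undistortPoints(np.float64(uv).reshape(-1,1,2),K,D)[:,0]
    d=np.c_[p[:,0],-p[:,1],-np.ones(len(p))]@T[:3,:3]
    o=-T[:3,:3].T@T[:3,3]
    return o+d*((z-o[2])/d[:,2])[:,None]
def proj(c,P):
    f,K,D,T=c
    q=(np.atleast_2d(P)@T[:3,:3].T+T[:3,3])*[1,-1,-1]
    return cv2.projectPoints(q,np.zeros(3),np.zeros(3),K,D)[0][:,0]
E
python3 - <<'E'
from h import *
c=cam("top");hsv=cv2.cvtColor(c[0]["frame"],cv2.COLOR_RGB2HSV)
roi=np.zeros(hsv.shape[:2],np.uint8);roi[105:265,183:265]=1
br=cv2.inRange(hsv,(3,90,50),(18,255,255))*roi
cnt=max(cv2.findContours(br,0,1)[0],key=cv2.contourArea)
w=cast(c,cv2.convexHull(cnt)[:,0],0.02)
r=cv2.minAreaRect((w[:,:2]*1000).astype(np.float32));print("board",r,cv2.boxPoints(r).round(1).tolist())
b=c[0]["frame"][215:250,200:252]
cv2.imwrite("pics/z.png",cv2.resize(np.hstack([c[0]["frame"][105:260,183:263]]),None,fx=3.8,fy=3.8,interpolation=2)[:,:,::-1])
print([hsv[y,x].tolist() for y,x in((231,226),(233,210),(230,245),(200,252),(250,225))])
# second view
s=cam("scene");hs=cv2.cvtColor(s[0]["frame"],cv2.COLOR_RGB2HSV)
print([hs[y,x].tolist() for y,x in((181,300),(184,315),(187,330),(230,340))])
cv2.imwrite("pics/z2.png",cv2.resize(s[0]["frame"][165:330,200:360],None,fx=3.6,fy=3.6,interpolation=2)[:,:,::-1])
E
```

```text
board ((651.0436401367188, 107.6362075805664), (286.9320983886719, 117.98375701904297), 7.777809143066406) [[500.8999938964844, 146.6999969482422], [516.9000244140625, 29.799999237060547], [801.2000122070312, 68.5999984741211], [785.2000122070312, 185.5]]
[[13, 181, 149], [14, 185, 149], [14, 195, 145], [14, 68, 97], [12, 137, 106]]
[[10, 180, 112], [12, 219, 140], [10, 101, 139], [27, 22, 126]]
```

View pics/z.png

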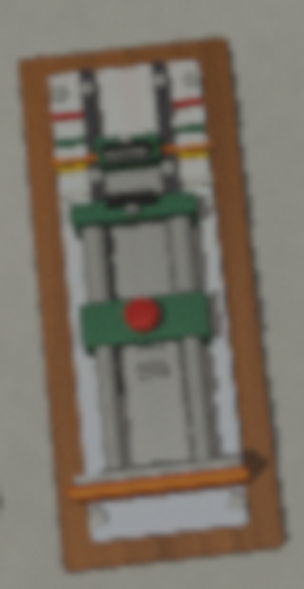

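View pics/z2.png

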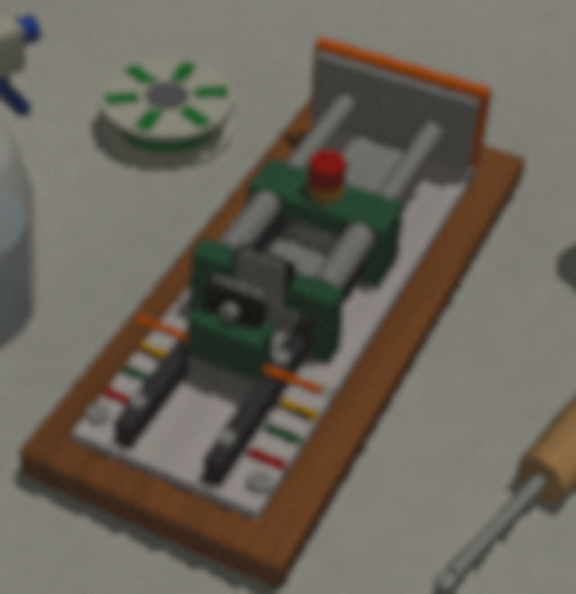

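Run:
```python
from h import *
yaw=np.radians(7.78);X=np.array([np.cos(yaw),np.sin(yaw)]);Y=np.array([-X[1],X[0]]);O=np.array([.6510,.1076])-.010*X
print("O",O)
for n,box in(("top",(222,240,198,256)),("scene",(170,215,284,340))):
    c=cam(n);hsv=cv2.cvtColor(c[0]["frame"],cv2.COLOR_RGB2HSV)
    print(n,"cam at",(-c[3][:3,:3].T@c[3][:3,3]).round(3))
    m=np.zeros(hsv.shape[:2],np.uint8);y0,y1,x0,x1=box
    m[y0:y1,x0:x1]=cv2.inRange(hsv,(5,165,105),(18,255,255))[y0:y1,x0:x1]
    v,u=np.nonzero(m);w=cast(c,np.c_[u,v],.08)[:,:2]-O
    a=w@X;b=w@Y
    print(len(u),"x range/pct",(np.percentile(a,[0,10,25,50,75,90,100])*1e3).round(1),"y",(np.percentile(b,[0,2,50,98,100])*1e3).round(1),"slope",np.polyfit(b,a,1))
    kn=cv2.inRange(hsv,(0,150,70),(4,255,255))|cv2.inRange(hsv,(172,150,70),(180,255,255))
    k=max(cv2.findContours(kn,0,1)[0],key=cv2.contourArea);k0=k[:,0].mean(0)
    w=cast(c,[k0],.079)[0,:2]-O;print("knob px",k0,"sizer xy",(w@X*1e3).round(1),(w@Y*1e3).round(1))
    for t in(0,.015):
        print(t,proj(c,[np.r_[O+X*(t-.116)+Y*s*.046,.08] for s in(1,-1)]).round(1).tolist())
```

```text
O [0.64109205 0.1062463 ]
top cam at [0.494 0.029 0.864]
149 x range/pct [-100.8 -100.2  -99.3  -97.9  -96.4  -95.6  -94.3] y [-45.3 -43.4   2.5  44.7  46.6] slope [ 0.00044552 -0.09784575]
knob px [219.95454545 187.40909091] sizer xy -10.6 -0.0
0 [[201.3, 244.5], [249.5, 239.0]]
0.015 [[200.5, 236.6], [248.6, 231.1]]
scene cam at [1.109 0.37  0.504]
114 x range/pct [-97.8 -97.1 -96.1 -94.3 -92.5 -91.5 -90.7] y [-42.3 -40.4   1.6  41.8  43.6] slope [ 0.00102508 -0.09430197]
knob px [290.64 210.84] sizer xy -7.2 1.0
0 [[339.9, 184.5], [291.6, 170.2]]
0.015 [[337.1, 188.8], [288.2, 174.2]]
```

The plate front edge is at sizer x ≈ −101 mm, so the slide is at 0.015 (narrow notch). The yaw of 7.8° checks out (edge slope ≈ 0), and the knob lands at −10.6 mm against −10 expected. The push direction will be tool −y once I've turned +13.8° about tool z.

>>> {"api": "drive_tool", "payload": {
  "fingers": 255,
  "moves": [
    {"offset":[0,0,0],"turn":[0,0,6.9]},
    {"offset":[0,0,0],"turn":[0,0,6.9]},
    {"offset":[-29,-18,0]},
    {"offset":[-29,-18,0]},
    {"offset":[-29,-18,0]},
    {"offset":[-29,-18,0]},
    {"offset":[-29,-18,0]},
    {"offset":[-29,-18,0]},
    {"offset":[-29,-18,0]},
    {"offset":[-29,-18,0]},
    {"offset":[-29,-18,0]},
    {"offset":[-29,-18,0]}
  ]
}}

```text
validation failed for argument at $.mo...
```

>>> {"api": "drive_tool", "payload": {
  "moves": [
    {"offset":[-29,-18,0]},
    {"offset":[-29,-18,0]},
    {"offset":[-29,-18,0]},
    {"offset":[-29,-18,0]},
    {"offset":[-29,-18,0]},
    {"offset":[-29,-18,0]},
    {"offset":[-29,-18,0]},
    {"offset":[-29,-18,0]},
    {"offset":[-29,-18,0]},
    {"offset":[-29,-18,0]},
    {"offset":[0,0,0]},
    {"offset":[0,0,0]}
  ]
}}

```text
validation failed for argument at $.mo...
```

```bash
cat > st.py <<'E'
from h import *
o=env.get_obs()
yaw=np.radians(7.78);X=np.array([np.cos(yaw),np.sin(yaw)]);Y=np.array([-X[1],X[0]]);O=np.array([.64109,.10625])
w=o["tool_pos"][:2]-O
print("t",o["time_s"],"sizer x,y,z mm",(w@X*1e3).round(1),(w@Y*1e3).round(1),(o["tool_pos"][2]*1e3).round(1),"rot",np.round(o["eef_rot"],2),"F along X",(o["force"][:2]@X).round(2),np.round(o["force"],2),"grip",o["grip_width"])
E
python3 st.py
```

```text
t 0.3 sizer x,y,z mm -512.4 -576.6 241.9 rot [-1.7999e+02  5.0000e-02 -6.8410e+01] F along X -0.55 [-0.56  0.01  0.43] grip 0.08542863167244569
```

Both calls were refused; probably every row needs both "offset" and "turn".

>>> {"api": "drive_tool", "payload": {
  "fingers": 255,
  "moves": [
    {"offset":[0,0,0],"turn":[0,0,6.9]},
    {"offset":[0,0,0],"turn":[0,0,6.9]},
    {"offset":[-29,-18,0],"turn":[0,0,0]},
    {"offset":[-29,-18,0],"turn":[0,0,0]},
    {"offset":[-29,-18,0],"turn":[0,0,0]},
    {"offset":[-29,-18,0],"turn":[0,0,0]},
    {"offset":[-29,-18,0],"turn":[0,0,0]},
    {"offset":[-29,-18,0],"turn":[0,0,0]},
    {"offset":[-29,-18,0],"turn":[0,0,0]},
    {"offset":[-29,-18,0],"turn":[0,0,0]},
    {"offset":[-29,-18,0],"turn":[0,0,0]},
    {"offset":[-29,-18,0],"turn":[0,0,0]}
  ]
}}

```text
time_s: 1.3
tool_pos: [0.3509, -0.2214, 0.2424]
eef_rot: [-180.0, -0.0, -82.2]
force: [0.4, -0.4, 0.2]
grip_width: 0.0004
```

>>> {"api": "drive_tool", "payload": {
  "moves": [
    {"offset":[-28,-18,0],"turn":[0,0,0]},
    {"offset":[-28,-18,0],"turn":[0,0,0]},
    {"offset":[-28,-18,0],"turn":[0,0,0]},
    {"offset":[-28,-18,0],"turn":[0,0,0]},
    {"offset":[-28,-18,0],"turn":[0,0,0]},
    {"offset":[-28,-18,0],"turn":[0,0,0]},
    {"offset":[-28,-18,0],"turn":[0,0,0]},
    {"offset":[-28,-18,0],"turn":[0,0,0]},
    {"offset":[-28,-18,0],"turn":[0,0,0]},
    {"offset":[-28,-18,0],"turn":[0,0,0]},
    {"offset":[0,0,0],"turn":[0,0,0]},
    {"offset":[0,0,0],"turn":[0,0,0]}
  ]
}}

```text
time_s: 2.3
tool_pos: [0.4911, 0.0802, 0.2421]
eef_rot: [180.0, -0.0, -82.0]
force: [0.5, 0.2, 0.0]
grip_width: 0.0002
```

```bash
python3 st.py
```

```text
t 2.3 sizer x,y,z mm -152.1 -5.5 242.1 rot [ 1.7997e+02 -1.0000e-02 -8.2010e+01] F along X 0.48 [0.46 0.17 0.01] grip 0.0001531109193896365
```

>>> {"api": "drive_tool", "payload": {
  "moves": [
    {"offset":[-5,0,25],"turn":[0,0,0]},
    {"offset":[0,0,30],"turn":[0,0,0]},
    {"offset":[0,0,30],"turn":[0,0,0]},
    {"offset":[0,0,30],"turn":[0,0,0]},
    {"offset":[0,0,25],"turn":[0,0,0]},
    {"offset":[0,0,20],"turn":[0,0,0]},
    {"offset":[0,0,15],"turn":[0,0,0]},
    {"offset":[0,0,10],"turn":[0,0,0]},
    {"offset":[0,0,0],"turn":[0,0,0]},
    {"offset":[0,0,0],"turn":[0,0,0]}
  ]
}}

```text
time_s: 3.13
tool_pos: [0.4901, 0.083, 0.0573]
eef_rot: [180.0, -0.0, -82.3]
force: [1.2, -0.6, -0.3]
grip_width: -0.0003
```

```bash
python3 st.py
python3 - <<'E'
from h import *
f=np.hstack([cam("top")[0]["frame"][120:280,150:310],cam("scene")[0]["frame"][110:270,230:390]])
cv2.imwrite("pics/a.png",cv2.resize(f,None,fx=2.4,fy=2.4,interpolation=2)[:,:,::-1])
E
```

```text
t 3.1333 sizer x,y,z mm -152.7 -2.6 57.3 rot [ 1.7996e+02 -1.0000e-02 -8.2270e+01] F along X 1.11 [ 1.21 -0.65 -0.34] grip -0.00029806884638385587
```

View pics/a.png

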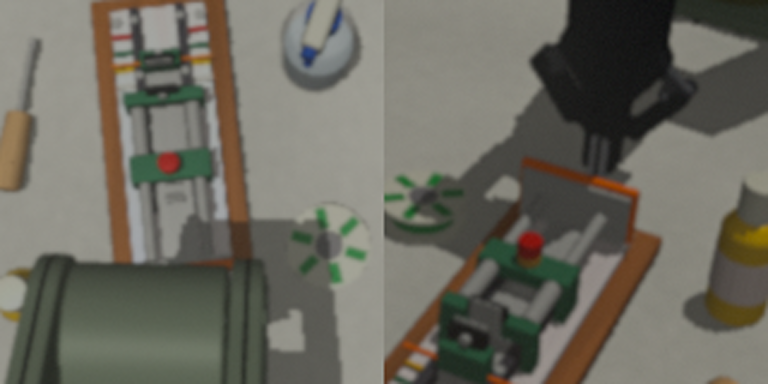

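The fingers are in front of the plate and centred (scene half: fingertips at about (603, 160), plate (522–637, 160–240)), with nothing in the way. Now to close in slowly.

>>> {"api": "drive_tool", "payload": {
  "moves": [
    {"offset":[-1,-12,0],"turn":[0,0,0]},
    {"offset":[-1,-10,0],"turn":[0,0,0]},
    {"offset":[-1,-8,0],"turn":[0,0,0]},
    {"offset":[0,-4,0],"turn":[0,0,0]},
    {"offset":[0,0,0],"turn":[0,0,0]},
    {"offset":[0,0,0],"turn":[0,0,0]}
  ]
}}

```text
time_s: 3.73
tool_pos: [0.5237, 0.0915, 0.0574]
eef_rot: [180.0, -0.0, -82.2]
force: [0.4, -0.4, -0.1]
grip_width: 0.0
```

>>> {"api": "drive_tool", "payload": {
  "moves": [
    {"offset":[0,-2,0],"turn":[0,0,0]},
    {"offset":[0,0,0],"turn":[0,0,0]},
    {"offset":[0,0,0],"turn":[0,0,0]}
  ]
}}

```text
time_s: 3.98
tool_pos: [0.5252, 0.0916, 0.0571]
eef_rot: [180.0, 0.0, -82.2]
force: [-0.9, -0.5, 1.7]
grip_width: -0.0
```

>>> {"api": "drive_tool", "payload": {
  "moves": [
    {"offset":[0,-2,0],"turn":[0,0,0]},
    {"offset":[0,0,0],"turn":[0,0,0]},
    {"offset":[0,0,0],"turn":[0,0,0]}
  ]
}}

```text
time_s: 4.23
tool_pos: [0.5276, 0.0919, 0.0573]
eef_rot: [-180.0, -0.0, -82.2]
force: [0.4, 0.6, 0.3]
grip_width: -0.0001
```

```bash
python3 st.py
```

```text
t 4.2333 sizer x,y,z mm -114.4 1.2 57.3 rot [-180.     -0.    -82.21] F along X 0.52 [0.44 0.6  0.34] grip -6.518566947364916e-05
```

>>> {"api": "drive_tool", "payload": {
  "moves": [
    {"offset":[0,-1,0],"turn":[0,0,0]},
    {"offset":[0,0,0],"turn":[0,0,0]}
  ]
}}

```text
time_s: 4.4
tool_pos: [0.5287, 0.0921, 0.0573]
eef_rot: [-180.0, -0.0, -82.2]
force: [-0.6, 0.0, 0.2]
grip_width: -0.0001
```

>>> {"api": "drive_tool", "payload": {
  "moves": [
    {"offset":[0,-1,0],"turn":[0,0,0]},
    {"offset":[0,0,0],"turn":[0,0,0]}
  ]
}}

```text
time_s: 4.57
tool_pos: [0.5297, 0.0922, 0.0573]
eef_rot: [-180.0, -0.0, -82.2]
force: [-0.7, -0.4, -0.3]
grip_width: 0.0
```

>>> {"api": "drive_tool", "payload": {
  "moves": [
    {"offset":[0,-1,0],"turn":[0,0,0]},
    {"offset":[0,0,0],"turn":[0,0,0]}
  ]
}}

```text
time_s: 4.73
tool_pos: [0.5304, 0.0923, 0.0572]
eef_rot: [180.0, 0.0, -82.2]
force: [-0.7, 0.3, 1.1]
grip_width: 0.0001
```

>>> {"api": "drive_tool", "payload": {
  "moves": [
    {"offset":[0,-1,0],"turn":[0,0,0]},
    {"offset":[0,0,0],"turn":[0,0,0]}
  ]
}}

```text
time_s: 4.9
tool_pos: [0.5305, 0.0924, 0.0571]
eef_rot: [179.8, 0.0, -82.2]
force: [-3.0, -0.2, 3.4]
grip_width: 0.0
```

>>> {"api": "drive_tool", "payload": {
  "moves": [
    {"offset":[0,-1,0],"turn":[0,0,0]},
    {"offset":[0,0,0],"turn":[0,0,0]}
  ]
}}

```text
time_s: 5.07
tool_pos: [0.5308, 0.0924, 0.0571]
eef_rot: [179.8, 0.0, -82.2]
force: [-6.5, -1.0, 5.7]
grip_width: -0.0
```

```bash
python3 st.py
```

```text
t 5.0667 sizer x,y,z mm -111.1 1.2 57.1 rot [179.77   0.   -82.2 ] F along X -6.56 [-6.49 -0.97  5.72] grip -2.2560748156217806e-05
```

Contact came at TCP sizer x ≈ −111.5 (predicted −112), so TCP ≈ −89.5 corresponds to slide 0.037. I'll push in small rows.

>>> {"api": "drive_tool", "payload": {
  "moves": [
    {"offset":[0,-2,0],"turn":[0,0,0]},
    {"offset":[0,-2,0],"turn":[0,0,0]},
    {"offset":[0,-2,0],"turn":[0,0,0]},
    {"offset":[0,-2,0],"turn":[0,0,0]},
    {"offset":[0,-2,0],"turn":[0,0,0]},
    {"offset":[0,-2,0],"turn":[0,0,0]},
    {"offset":[0,0,0],"turn":[0,0,0]}
  ]
}}

```text
time_s: 5.65
tool_pos: [0.5402, 0.0938, 0.0567]
eef_rot: [179.4, 0.0, -82.2]
force: [-13.0, -1.9, 9.1]
grip_width: -0.0001
```

```bash
python3 st.py
```

```text
t 5.65 sizer x,y,z mm -101.6 1.3 56.7 rot [179.44   0.   -82.18] F along X -13.13 [-12.98  -1.94   9.09] grip -6.615339769770734e-05
```

>>> {"api": "drive_tool", "payload": {
  "moves": [
    {"offset":[0,-2,0],"turn":[0,0,0]},
    {"offset":[0,-2,0],"turn":[0,0,0]},
    {"offset":[0,-2,0],"turn":[0,0,0]},
    {"offset":[0,-2,0],"turn":[0,0,0]},
    {"offset":[0,-1,0],"turn":[0,0,0]},
    {"offset":[0,0,0],"turn":[0,0,0]}
  ]
}}

```text
time_s: 6.15
tool_pos: [0.5496, 0.095, 0.0566]
eef_rot: [179.5, 0.0, -82.2]
force: [-10.6, -2.5, 8.3]
grip_width: 0.0002
```

```bash
python3 st.py
```

```text
t 6.15 sizer x,y,z mm -92.2 1.3 56.6 rot [ 1.7949e+02  1.0000e-02 -8.2190e+01] F along X -10.79 [-10.55  -2.46   8.35] grip 0.00018332571129385712
```

Slide ≈ 0.0343, and the force has dropped, which fits the pin having clicked. I'll go a bit further and check visually.

>>> {"api": "drive_tool", "payload": {
  "moves": [
    {"offset":[0,-1.5,0],"turn":[0,0,0]},
    {"offset":[0,-1,0],"turn":[0,0,0]},
    {"offset":[0,0,0],"turn":[0,0,0]},
    {"offset":[0,0,0],"turn":[0,0,0]}
  ]
}}

```text
time_s: 6.48
tool_pos: [0.5513, 0.0953, 0.0566]
eef_rot: [179.4, 0.0, -82.2]
force: [-11.5, -3.4, 8.8]
grip_width: 0.0001
```

```bash
python3 st.py
python3 - <<'E'
from h import *
f=np.hstack([cam("top")[0]["frame"][105:205,180:260],cam("scene")[0]["frame"][195:295,220:330]])
cv2.imwrite("pics/b.png",cv2.resize(f,None,fx=4.2,fy=4.2,interpolation=2)[:,:,::-1])
E
```

```text
t 6.4833 sizer x,y,z mm -90.5 1.3 56.6 rot [179.41   0.   -82.18] F along X -11.91 [-11.55  -3.45   8.79] grip 0.00013088970828970055
```

View pics/b.png

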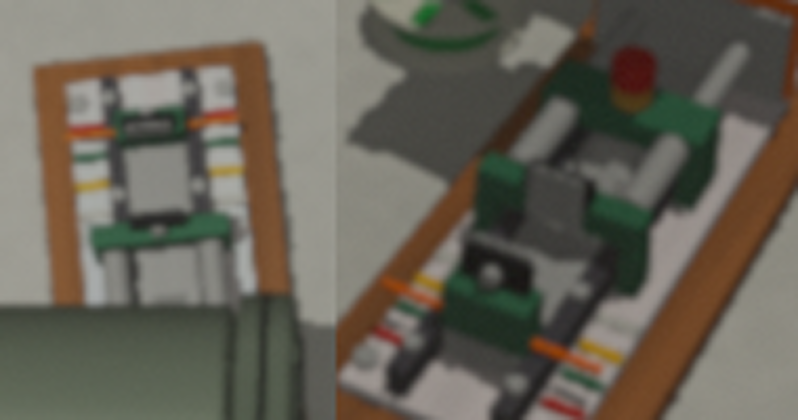

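Left half: the pointer (y ≈ 133) is past green (157) and short of red (122). It moved about 20–21 mm from the start, so the slide is near 0.036, in agreement with the TCP. Now to release by backing straight off.

>>> {"api": "drive_tool", "payload": {
  "moves": [
    {"offset":[0,3,0],"turn":[0,0,0]},
    {"offset":[0,4,0],"turn":[0,0,0]},
    {"offset":[0,6,0],"turn":[0,0,0]},
    {"offset":[0,10,0],"turn":[0,0,0]},
    {"offset":[0,12,0],"turn":[0,0,0]},
    {"offset":[0,12,0],"turn":[0,0,0]},
    {"offset":[0,12,0],"turn":[0,0,0]},
    {"offset":[0,0,-15],"turn":[0,0,0]},
    {"offset":[0,0,-30],"turn":[0,0,0]},
    {"offset":[0,0,-30],"turn":[0,0,0]},
    {"offset":[0,0,-30],"turn":[0,0,0]},
    {"offset":[0,0,-30],"turn":[0,0,0]}
  ]
}}

```text
time_s: 7.58
tool_pos: [0.4979, 0.0879, 0.1939]
eef_rot: [-179.9, 0.0, -82.2]
force: [0.5, 0.1, 0.4]
grip_width: 0.0002
```

>>> {"api": "drive_tool", "payload": {
  "moves": [
    {"offset":[30,20,-20],"turn":[0,0,0]},
    {"offset":[30,20,0],"turn":[0,0,0]},
    {"offset":[30,10,0],"turn":[0,0,0]},
    {"offset":[30,10,0],"turn":[0,0,0]},
    {"offset":[30,10,0],"turn":[0,0,0]},
    {"offset":[30,10,0],"turn":[0,0,0]},
    {"offset":[30,10,0],"turn":[0,0,0]},
    {"offset":[30,10,0],"turn":[0,0,0]},
    {"offset":[0,0,0],"turn":[0,0,0]},
    {"offset":[0,0,0],"turn":[0,0,0]},
    {"offset":[0,0,0],"turn":[0,0,0]},
    {"offset":[0,0,0],"turn":[0,0,0]}
  ]
}}

```text
time_s: 8.58
tool_pos: [0.4311, -0.1626, 0.2122]
eef_rot: [-180.0, 0.0, -82.1]
force: [1.0, -0.5, 0.6]
grip_width: 0.0003
```

```bash
python3 st.py
python3 - <<'E'
from h import *
yaw=np.radians(7.78);X=np.array([np.cos(yaw),np.sin(yaw)]);Y=np.array([-X[1],X[0]]);O=np.array([.64109,.10625])
c=cam("top");hsv=cv2.cvtColor(c[0]["frame"],cv2.COLOR_RGB2HSV)
m=np.zeros(hsv.shape[:2],np.uint8);m[212:240,196:256]=cv2.inRange(hsv,(5,165,105),(18,255,255))[212:240,196:256]
v,u=np.nonzero(m);w=cast(c,np.c_[u,v],.08)[:,:2]-O;ok=abs(w@Y)<.05
print(ok.sum(),(np.percentile((w@X)[ok],[0,10,50,90,100])*1e3).round(1))
f=np.hstack([c[0]["frame"][105:265,145:315],cam("scene")[0]["frame"][165:325,220:390]])
cv2.imwrite("pics/c.png",cv2.resize(f,None,fx=2.35,fy=2.35,interpolation=2)[:,:,::-1])
E
```

```text
t 8.5833 sizer x,y,z mm -244.5 -238.0 212.2 rot [-1.7997e+02  2.0000e-02 -8.2140e+01] F along X 0.94 [ 1.03 -0.54  0.6 ] grip 0.000315351528197644
152 [-86.4 -85.7 -83.2 -80.8 -79.2]
```

View pics/c.png

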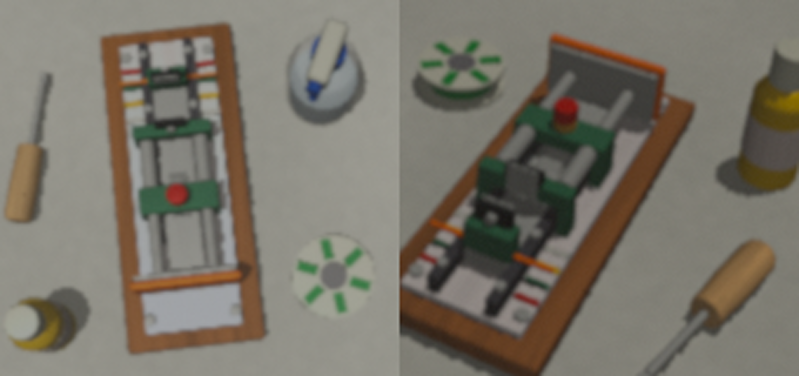

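The pointers now sit on the green marks (top half at about (130, 85) and (207, 75)). The plate strip moved 14.7 mm from the start, so the slide is at about 0.030, and the bystanders look unmoved. I'm handing in.

```bash
python3 -c "
from bench import env
print(env.job_done(), env.get_obs()['time_s'])"
```

```text
the job is handed in; nothing more can be done
the job is handed in; nothing more can be done
```

The sizer is at its middle width, as far as my checks can show, and I handed the job in after about 9 s of the 32 s. No verdict was reported.

- **Push:** The slide started in the narrow notch (0.015). With closed fingers on the front of the orange plate I pushed it to about 0.036, at 11–13 N along the push direction. I then backed straight off and moved the arm clear.
- **Slide position:** In the last pictures the plate sits 14.7 mm further in than at the start, which puts the slide at about 0.030. The pointers are at the green marks. The camera calibration is good to about 2 mm, and I could not read the pin's depth directly.
- **Surroundings:** The bottles, reel and awl look unmoved by eye, though I did not measure them. The tool force is back to noise level, about 1 N.
- **Failed or disagreed:**
  - My first two move calls were refused because some rows had no "turn"; nothing moved.
  - While pushing there was an unplanned vertical force of up to 9 N on the fingers from the plate, probably friction. It had no visible effect.
  - Before release, a rough reading of the pointers against the marks gave about 0.038, while the arm position and how far the pointers had moved gave about 0.036. Both are inside the 0.033–0.041 release window.

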